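# Roll the aluminium tube into the V-block

## Task

With the fingertips, roll the aluminium tube along the bench by its side, up the blue ramp and over its edge, until it drops into the groove of the V-block and lies still there, squarely along the groove and sticking out at both ends of the block. Roll it like a wheel: do not grip it and drag or lift it. Leave everything else on the bench where it is, and end with the hand clear.

Things in the scene. Friction and masses are not known exactly. Their poses are not given: they have to be found in the camera images.
- tube: smooth aluminium tube, 32 mm diameter, 160 mm long, 0.2 to 0.45 kg, dark ring near each end; lies on the bench 170 to 250 mm before the groove, up to 6 degrees askew. Origin: its centre, 16 mm above the bench; own y along the tube, x and z turn as it rolls. Rolls easily, straight across its axis even when pushed off-centre; stops within a centimetre when pushed slowly and let go; slips on a finger
- vblock: V-block with run-up ramp, fixed to the bench, 80 mm wide (its y): blue ramp, dark steel 90-degree groove along y, blue far jaw 30 mm high from x = 28 to 50 mm. Origin at bench level under the groove's bottom line (2 mm high); x is the rolling direction, from the ramp into the groove
- ramp_foot (a point): middle of the ramp's foot, at bench level, 88 mm before the groove (x = -88 mm of the V-block); the ramp rises evenly from here
- ramp_edge (a point): middle of the ramp's top edge, 15 mm high, at x = -13 mm of the V-block; the groove drops at 45 degrees beyond it
- seat (a point): where the tube's centre is when it lies in the groove, in the middle of the block, 24.6 mm above the bench
- jar: small jar with a red cap, 44 mm across, 50 mm tall, standing beside the V-block; origin at the centre of its underside
- tyre: black rubber model-car tyre lying flat beside the ramp, 44 mm across, 20 mm tall; origin at the centre of its underside
- model_car: red model car 120 mm long, 64 mm wide, 40 mm tall, standing on its wheels behind the far jaw; origin on the bench under its middle, x along its length
- gauge_block: brass block 45 x 25 x 25 mm, lying beside the V-block; origin at the centre of its underside
- screwdriver: blue-handled screwdriver, 170 mm long, lying on the bench beside the lane the tube rolls along; x along its length
- glue: yellow bottle with an orange cap, 44 mm across, 120 mm tall, at the bench's far right; origin at the centre of its underside
- spray: white spray can with a paper label, 52 mm across, 160 mm tall, at the left of the bench; origin at the centre of its underside
Mind the look-alikes: they are no part of the job. Leave any green or red look-alike of the tube alone.

How it is judged:
By the outcome, as a careful person would: the job done as asked, in the order asked, and still so for the second after the job is handed in, with the robot touching nothing.
It also fails if it takes over 42 s, if anything falls off the work surface, if the arm or the gripper's body presses on something with over 40 N, if the wrist force passes 120 N, or if a joint passes its speed limit or range.

## Robot

A 6-joint arm with a two-finger parallel gripper is mounted at the origin on the work surface. World frame = base frame: x ahead of the robot, y to its left, z up, the work surface at z = 0. Lengths are in mm, angles in rad, forces in N, time in s.
With the tool pointing down it reaches from about 400 to 925 mm from the base axis. Payload 12.5 kg.
Tool frame: the origin (TCP) lies on the mounting face of the last link; the fingertips stand 190 mm ahead of it and the grasp point (between the pads) lies 171 mm ahead of it; x points along the fingers, y is the direction in which the jaws open and shut, and the axes are right-handed (so a half turn about x gives the same grasp; the last joint's range is limited). The gripper opens to 95 mm and grips with 3 to 60 N. Pads are 20 mm wide; open, the fingers measure 119 mm over their backs; the gripper's body (75 mm by 180 mm) begins 59 mm behind the grasp point.
Start: joints at [1.034, 0.491, 1.559, -0, 1.092, -0.106], TCP at [260.976, 567.905, 404.761] pointing down, gripper open.
Joint ranges: [-3.1, 3.1], [-0.84, 2.19], [0.05, 2.79], [-1.13, 4.28], [0.06, 2.93], [-2.69, 2.69]. Speed limits (rad/s): [2.22, 2.22, 2.79, 3.14, 3.14, 3.14].

## Interface

Orientations are given as [roll, pitch, yaw] about the fixed x, y, z axes, in that order (R = Rz(yaw) Ry(pitch) Rx(roll)).
In Python, from cell import env, eyes gives the robot as it stands. The module is installed in compiled form; this text tells all that it offers.
- The arm moves only by the tool jog_arm, never from a script. Its argument "deltas" is one flat list of numbers, 7 for each row, row after row: the shift along the tool's x, y, z in mm, then the turn, a rotation vector about the tool's x, y, z in rad, then the opening, from 0 (shut) to 1 (fully open). A call has 1 to 10 rows; each row shifts and turns the pose as measured when the row begins, along the tool's axes as they then stand; what a row does not reach is not made up. A row lasts 1/8 s, in which the tool goes at most 62.5 mm and 10.7 degrees, less where a joint would pass 70% of its speed; a pose out of reach is approached as far as the arm can. A call is refused whole if a number of a shift passes 62.5 or a number of a turn 0.188, either way. A call with a gripper value outside its range is refused whole. The fingers move at their own pace and stop on an object; the grip force is fixed at half the most. Time passes only in rows, so rows that do not move let the fingers close. It gives the time, the measured TCP pose, the force and the opening at its end, in the units of the state.
- env.state(): the state, without advancing time (a new reading comes with each control period).
- eyes.read_camera(name): name is "scene" or "top"; returns a dict with "image" (400x640x3 uint8, red, green, blue), "fovy" (degrees; the focal length in pixels is half the picture's height over the tangent of half this angle, whatever the lens; pixels are square), "cx", "cy" (the principal point, pixels), "dist" ([k1, k2, p1, p2, k3] as OpenCV has them; the pictures are not rectified), "world_from_camera" (4x4, takes a point from camera to world coordinates). Camera axes: x right, y up, looking along -z (the intrinsics and any distortion apply to the point x, -y, -z); pixel columns grow to the right and rows downward; lengths in mm; the calibration is good to about 2 mm. A picture is of the moment at which its call begins. There is no depth.
- env.job_done(): hands the job in, once; it reports no verdict.
The state is a dict: "t": time; "joints": joint angles; "qvel": joint speeds; "tau": joint torques, N m; "eef_pos": TCP position; "tcp_rot": TCP orientation; "ft_force": force on the tool from outside, world axes, zero at the start; "moment": the same for the moment, N m; "opening": opening from 0.0 (shut) to 1.0 (fully open).
Only numpy, scipy, OpenCV 4.12 (cv2) and the standard library are available. Lean on these libraries where they do the work, as an engineer would, in place of code of your own. Each camera call takes 0.05 s, during which the arm holds its last target.

## Working session

There is one attempt and no reset: what is moved stays moved. The work goes in short steps, Python scripts to look and compute and a tool call to move; the robot and the scene stay as the last step left them, time stands still between calls to the robot, and variables do not carry over. Pictures are saved under pics/ and viewed, and the job is handed in when it is done.

Besides the shell and the picture viewer there is one more tool, called after "Emit:" by a JSON object that holds its "method" and its "body", one argument or row to a line. jog_arm: Moves the arm, as the interface text tells. Its arguments: {"type":"object","properties":{"deltas":{"type":"array","items":{"type":"number"}}},"required":["deltas"]}

```bash
mkdir -p pics; cat > h.py <<'E'
import numpy as np, cv2
from cell import env, eyes
def cam(n):
    c=eyes.read_camera(n); im=c["image"]; h,w=im.shape[:2]
    f=h/2/np.tan(np.radians(c["fovy"])/2)
    K=np.array([[f,0,c["cx"]],[0,f,c["cy"]],[0,0,1.]])
    return dict(im=im,K=K,d=np.array(c["dist"],float),T=np.array(c["world_from_camera"]))
def ray(c,px):
    p=cv2.undistortPoints(np.array(px,float).reshape(-1,1,2),c["K"],c["d"]).reshape(-1,2)
    v=np.c_[p[:,0],-p[:,1],-np.ones(len(p))]@c["T"][:3,:3].T
    return c["T"][:3,3],v
def plane(c,px,z):
    o,v=ray(c,px); return o+v*((z-o[2])/v[:,2])[:,None]
def proj(c,P):
    q=(np.atleast_2d(P)-c["T"][:3,3])@c["T"][:3,:3]; q=q*[1,-1,-1]
    return cv2.projectPoints(q.astype(float),np.zeros(3),np.zeros(3),c["K"],c["d"])[0].reshape(-1,2)
def save(c,n,s=1): cv2.imwrite("pics/"+n,cv2.resize(c["im"][:,:,::-1],None,fx=s,fy=s))
E
python3 - <<'E'
from h import *
for n in("scene","top"):
    c=cam(n); save(c,n+"0.png",1.25); print(n,c["T"].round(2).tolist(),c["d"]); np.save(n+"0.npy",c["im"])
s=env.state();print(s)
E
```

```text
scene [[0.45, -0.61, 0.66, 1296.04], [0.9, 0.31, -0.32, -422.47], [-0.01, 0.73, 0.68, 900.98], [0.0, 0.0, 0.0, 1.0]] [-0.06324279  0.          0.          0.          0.        ]
top [[-0.03, 1.0, -0.04, 427.73], [-1.0, -0.03, -0.01, -23.38], [-0.01, 0.04, 1.0, 1384.13], [0.0, 0.0, 0.0, 1.0]] [-0.01748569  0.          0.          0.          0.        ]
{'t': 0.1, 'joints': array([ 1.03441479e+00,  4.91482768e-01,  1.55938589e+00, -1.18625796e-05,
        1.09168122e+00, -1.05570249e-01]), 'qvel': array([-0.00145641, -0.00195252, -0.00063615,  0.0011487 , -0.00209992,
       -0.00018846]), 'tau': array([ 2.28876379e-03, -6.13634920e+01, -2.58601803e+01,  6.94117346e-02,
        4.70292522e-02,  2.23464536e-05]), 'eef_pos': array([260.95400261, 567.88486294, 404.23125286]), 'tcp_rot': array([-1.66537518,  1.56983904, -2.09618099]), 'ft_force': array([-0.27303414,  1.06219219,  0.49145438]), 'moment': array([-0.03609949,  0.00790577,  0.05444089]), 'opening': 1.0010011651119524}
```

View pics/scene0.png

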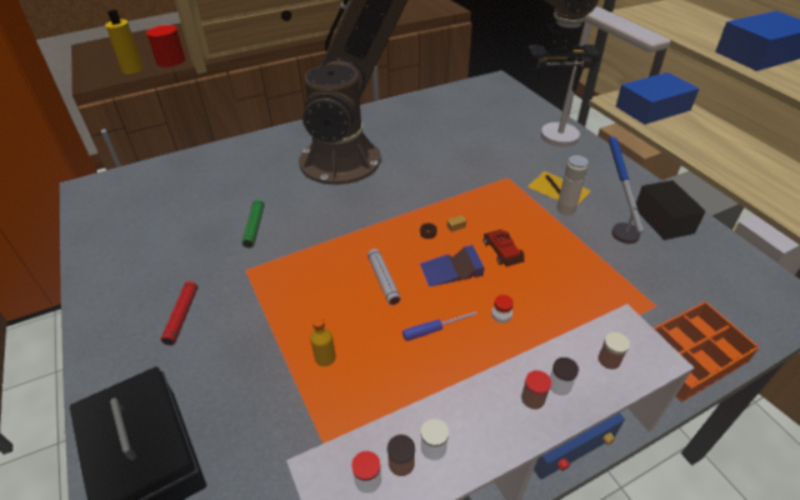

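View pics/top0.png

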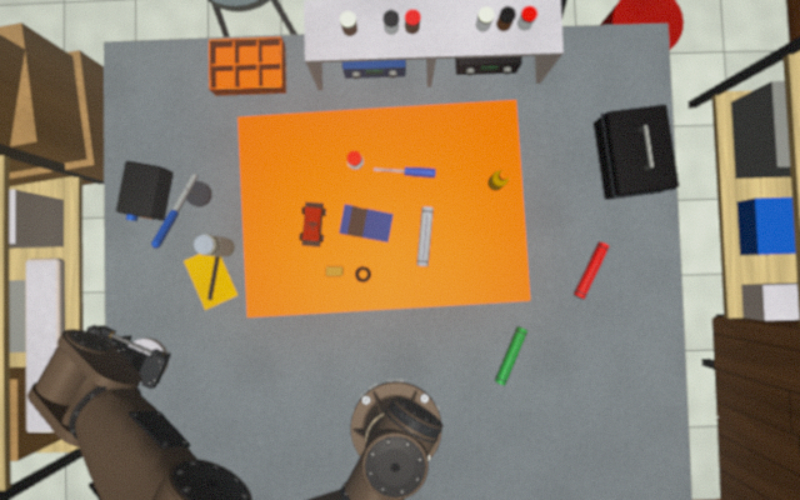

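Top view, in 1.25x pixels. Things that could be taken for the tube are the silver tube (425,236), the green bar (511,355) and the red bar (591,270). The silver one with dark rings fits the description. The V-block is at (366,223) with its far jaw to the left, so the rolling direction is image left, about +y. The car is at (313,224), the jar at (354,158), the tyre at (363,274), the brass block at (334,271) and the screwdriver at (405,172).

```bash
python3 - <<'E'
from h import *
c=cam("top"); im=c["im"]
cv2.imwrite("pics/topcrop.png",cv2.resize(im[110:250,230:390,::-1],None,fx=5,fy=5,interpolation=cv2.INTER_CUBIC)[:600*1+100][:600])
s=cam("scene"); cv2.imwrite("pics/scrop.png",cv2.resize(s["im"][160:290,280:440,::-1],None,fx=5,fy=5,interpolation=cv2.INTER_CUBIC)[:600])
print(c["K"][0,0],s["K"][0,0])
E
```

```text
402.45597420191183 420.7852098503418
```

View pics/topcrop.png

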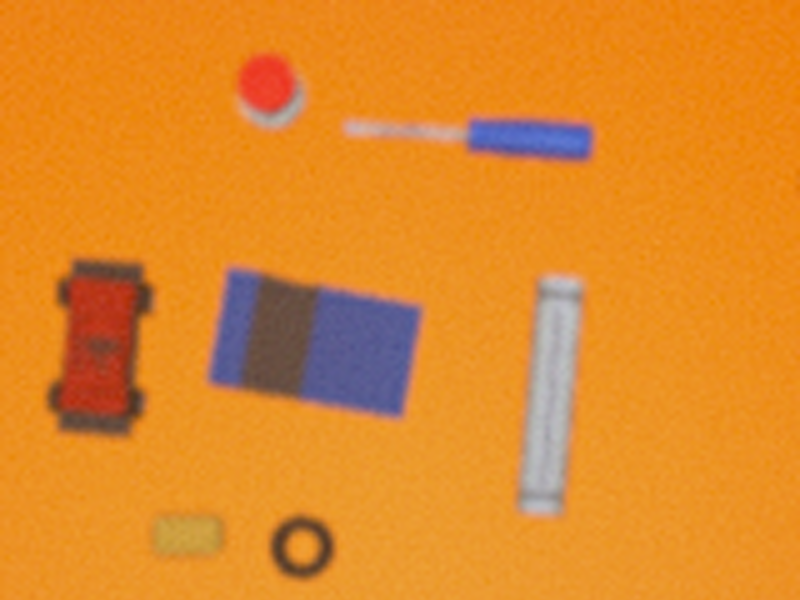

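View pics/scrop.png

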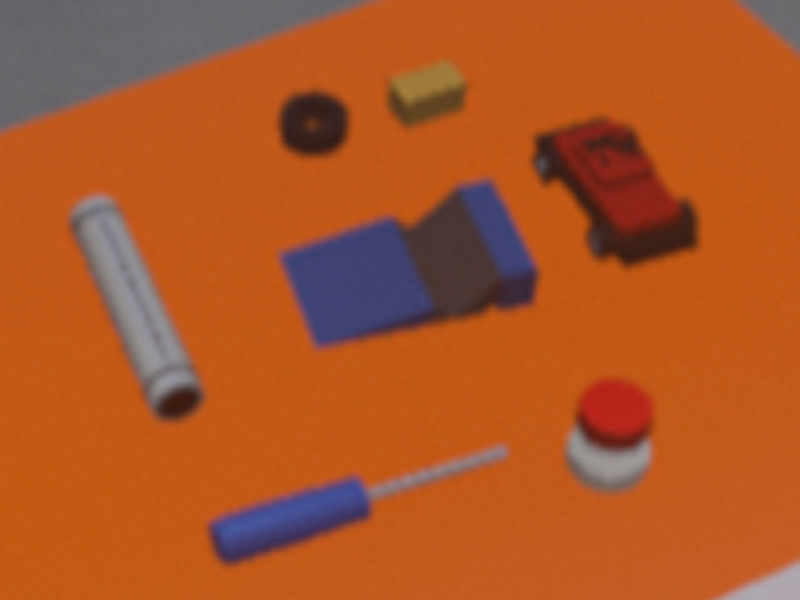

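```bash
cat > m.py <<'E'
from h import *
def tube(c,z=16,box=(100,260,150,420)):
    im=c["im"]; hsv=cv2.cvtColor(cv2.GaussianBlur(im,(3,3),0),cv2.COLOR_RGB2HSV)
    m=((hsv[...,1]<90)&(hsv[...,2]>90)).astype(np.uint8)
    b=np.zeros_like(m); b[box[0]:box[1],box[2]:box[3]]=m[box[0]:box[1],box[2]:box[3]]
    cs,_=cv2.findContours(b,cv2.RETR_EXTERNAL,cv2.CHAIN_APPROX_NONE)
    cs=[k for k in cs if cv2.contourArea(k)>150]
    return [cv2.minAreaRect(k) for k in cs]
def axis(r):
    p=cv2.boxPoints(r)
    if np.linalg.norm(p[0]-p[1])>np.linalg.norm(p[1]-p[2]): p=np.roll(p,-1,0)
    return np.array([(p[0]+p[1])/2,(p[2]+p[3])/2])
def show(P):
    P=P[np.argsort(P[:,0])]; d=P[1]-P[0]
    return "ends",P[:,:2].round(1).tolist(),"mid",P.mean(0)[:2].round(1),"len",np.linalg.norm(d).round(1),"dir deg",np.degrees(np.arctan2(d[1],d[0])).round(2)
def tubetop(z=16):
    c=cam("top")
    for r in tube(c): print(r,*show(plane(c,axis(r),z)))
    return c
E
python3 - <<'E'
from m import *
c=tubetop()
im=c["im"]; hsv=cv2.cvtColor(im,cv2.COLOR_RGB2HSV)
m=((hsv[...,0]>100)&(hsv[...,0]<140)&(hsv[...,1]>60)).astype(np.uint8)
m[:140]=0;m[230:]=0;m[:,:250]=0;m[:,330:]=0
cs,_=cv2.findContours(m,cv2.RETR_EXTERNAL,cv2.CHAIN_APPROX_NONE)
for k in cs:
    if cv2.contourArea(k)<60: continue
    print(cv2.contourArea(k))
    q=cv2.approxPolyDP(k,4,True).reshape(-1,2)
    print("poly",q.tolist(), "rect",cv2.boxPoints(cv2.minAreaRect(k)).round(1).tolist())
    for z in(0,15,30): print(z,plane(c,cv2.boxPoints(cv2.minAreaRect(k)),z)[:,:2].round(1).tolist())
def P(px,z): return plane(c,np.array(px)/5+[230,110]-.4,z)[:,:2]
f=P([(422,307),(403,416)],0); e=P([(319,287),(302,397)],15); j=P([(229,268),(209,383)],30); i=P([(260,273),(243,390)],30)
for n,q in zip("foot edge jawback jawfront".split(),(f,e,j,i)):
    d=q[0]-q[1]; print(n,q.round(1).tolist(),q.mean(0).round(1),np.linalg.norm(d).round(1),np.degrees(np.arctan2(d[1],d[0])).round(2))
for n,px,z in(("jar",(268,84),50),("tyre",(302,547),10),("sdr",(530,140),10),("sdrtip",(345,127),5),("brass",(188,535),25)): print(n,P([px],z).round(0))
E
```

```text
((300.7115783691406, 179.94229125976562), (22.945585250854492, 22.749469757080078), 11.309932708740234) ends [[542.3, 0.4], [559.9, 76.7]] mid [551.1  38.5] len 78.3 dir deg 76.97
((339.6034240722656, 188.9146270751953), (8.390605926513672, 46.64607620239258), 5.44033145904541) ends [[437.8, -83.1], [595.7, -103.0]] mid [516.7 -93.1] len 159.1 dir deg -7.21
((277.38421630859375, 175.1560516357422), (8.573410034179688, 22.88173484802246), 10.007980346679688) ends [[531.5, 125.5], [608.3, 109.9]] mid [569.9 117.7] len 78.3 dir deg -11.43
((284.49993896484375, 179.49998474121094), (268.99993896484375, 158.99996948242188), 0.0) ends [[540.7, -364.3], [568.2, 555.7]] mid [554.5  95.7] len 920.4 dir deg 88.29
386.5
poly [[294, 168], [290, 188], [309, 192], [312, 172]] rect [[289.29998779296875, 188.5], [293.5, 167.6999969482422], [313.29998779296875, 171.6999969482422], [309.1000061035156, 192.39999389648438]]
0 [[524.3, 79.4], [595.7, 63.1], [579.9, -4.9], [508.6, 11.5]]
15 [[523.2, 78.3], [593.9, 62.2], [578.3, -5.1], [507.7, 11.1]]
30 [[522.2, 77.1], [592.1, 61.3], [576.6, -5.3], [506.8, 10.7]]
95.5
poly [[280, 165], [274, 174], [276, 186]] rect [[271.79998779296875, 185.1999969482422], [276.0, 164.1999969482422], [281.5, 165.3000030517578], [277.29998779296875, 186.3000030517578]]
0 [[537.5, 139.6], [609.7, 123.3], [605.2, 104.1], [533.1, 120.5]]
15 [[536.3, 137.9], [607.7, 121.7], [603.3, 102.8], [531.9, 118.9]]
30 [[535.1, 136.1], [605.7, 120.2], [601.4, 101.4], [530.8, 117.3]]
foot [[582.1, -7.5], [507.2, 7.8]] [5.446e+02 2.000e-01] 76.5 -11.5
edge [[596.3, 62.3], [521.3, 75.9]] [558.8  69.1] 76.2 -10.28
jawback [[609.2, 122.0], [531.6, 137.4]] [570.4 129.7] 79.1 -11.26
jawfront [[605.1, 101.1], [526.2, 114.6]] [565.7 107.8] 80.1 -9.7
jar [[729.  91.]]
tyre [[419.  79.]]
sdr [[694. -85.]]
sdrtip [[708.  42.]]
brass [[430. 155.]]
```

```bash
cat >> m.py <<'E'
from scipy.spatial.transform import Rotation as R
A=np.radians(78.9); U=np.array([np.cos(A),np.sin(A)]); V=np.array([-np.sin(A),np.cos(A)]); O=np.array([561.2,83.6])
def st():
    s=env.state(); M=R.from_euler('xyz',s["tcp_rot"]).as_matrix(); d=s["eef_pos"][:2]-O
    print("t",s["t"],"pos",s["eef_pos"].round(1),"u,v",(d@U).round(1),(d@V).round(1),"F",s["ft_force"].round(1),"open",round(s["opening"],2))
    print("joints",s["joints"].round(2)," toolz deg",np.degrees(np.arctan2(M[1,2],M[0,2])).round(2)); return s,M
def togo(tgt,zdeg):
    s,M=st(); a=np.radians(zdeg)
    X=np.array([0,0,-1.]);Z=np.array([np.cos(a),np.sin(a),0]);G=np.c_[X,np.cross(Z,X),Z]
    print("shift tool",(M.T@(np.array(tgt)-s["eef_pos"])).round(1),"rotvec",R.from_matrix(M.T@G).as_rotvec().round(3))
    return G
E
python3 - <<'E'
from m import *
s,M=st(); print(M.round(3))
c=cam("scene")
W=lambda u,v,z: np.r_[O+u*U+v*V,z]
pts=[W(-88,40,0),W(-88,-40,0),W(-13,40,15),W(-13,-40,15),W(50,40,30),W(50,-40,30),W(28,40,30),W(28,-40,30),[437.8,-83.1,16],[595.7,-103,16]]
p=proj(c,pts)
im=cv2.resize(c["im"][160:290,280:440,::-1],None,fx=5,fy=5,interpolation=cv2.INTER_CUBIC)[:600]
for q in p: cv2.circle(im,tuple(int(k) for k in ((q-[280,160]+.4)*5)),4,(0,255,0),-1)
cv2.imwrite("pics/chk.png",im)
t=np.array([516.7,-93.1])-O; print("tube uv",t@U,t@V)
a=np.radians(82.8);n=np.array([np.cos(a),np.sin(a)])
# point on tube axis with v=0
ax=np.array([n[1],-n[0]]); k=-(t@V)/(ax@V); p0=O+t+k*ax; print("p0",p0, "tgt",p0-56*n)
togo(np.r_[p0-56*n,300],82.8); togo(np.r_[p0-56*n,300],82.8-180)
E
```

```text
t 0.25 pos [261.  567.9 404.5] u,v 417.4 387.8 F [ 0.3 -0.9  1. ] open 1.0
joints [ 1.03  0.49  1.56  0.    1.09 -0.11]  toolz deg -24.68
[[-0.     0.418  0.909]
 [-0.     0.909 -0.418]
 [-1.    -0.    -0.   ]]
tube uv -181.9616412378326 9.648892062527066
p0 [526.29502707 -94.31213381] tgt [ 519.27636599 -149.87055708]
t 0.3 pos [261.  567.9 404.6] u,v 417.5 387.9 F [-0.4 -0.3 -0.7] open 1.0
joints [ 1.03  0.49  1.56  0.    1.09 -0.11]  toolz deg -24.68
shift tool [ 104.7 -544.3  534.4] rotvec [-1.876 -0.     0.   ]
t 0.3 pos [261.  567.9 404.6] u,v 417.5 387.9 F [-0.4 -0.3 -0.7] open 1.0
joints [ 1.03  0.49  1.56  0.    1.09 -0.11]  toolz deg -24.68
shift tool [ 104.7 -544.3  534.4] rotvec [1.266 0.    0.   ]
```

View pics/chk.png

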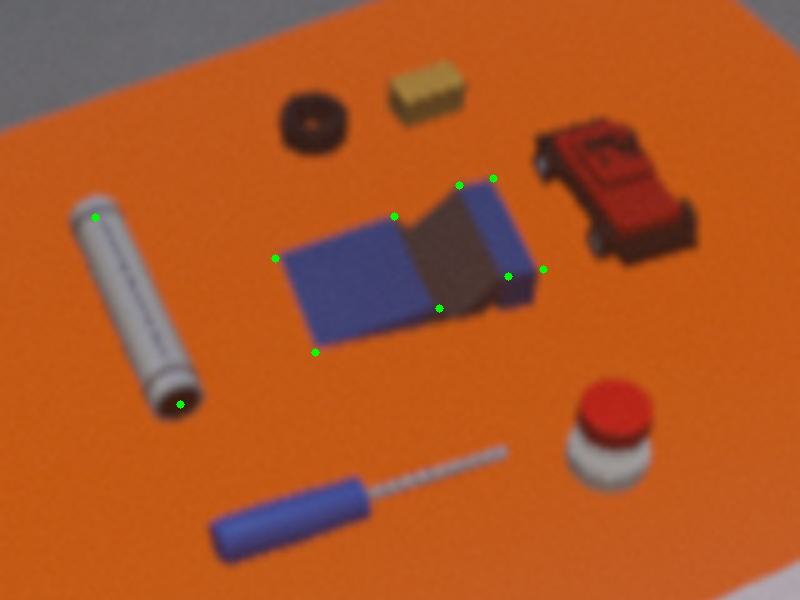

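The block and tube agree in both views to 1–2 mm. The silver tube is the choice: it has dark rings, starts 182 mm before the groove and is about 4° askew. I'll open the jaws along the tube so the fingers straddle the 80 mm block, then push along tool −z.

Emit:
{"method": "jog_arm", "body": {
  "deltas": [0,-43,42,0.127,0,0,1,0,-37,47,0.127,0,0,1,0,-31,51,0.127,0,0,1,0,-24,55,0.127,0,0,1,0,-17,58,0.127,0,0,1,0,-9,59,0.127,0,0,1,0,-2,60,0.127,0,0,1,0,6,60,0.127,0,0,1,0,13,59,0.127,0,0,1,0,20,56,0.127,0,0,1]
}}

```text
t: 1.55
eef_pos: [458.6, -14.1, 405.0]
tcp_rot: [1.93, 1.566, 0.195]
ft_force: [0.6, 0.6, -0.1]
opening: 1.002
```

```bash
python3 - <<'E'
from m import *
togo([519.3,-149.9,300],82.8-180)
E
```

```text
t 1.55 pos [458.6 -14.1 405. ] u,v -115.7 81.9 F [ 0.6  0.6 -0.1] open 1.0
joints [-0.18  0.25  1.95  0.    0.93 -0.01]  toolz deg -99.42
shift tool [105.2  81.7 124.2] rotvec [-0.039 -0.002 -0.005]
```

Emit:
{"method": "jog_arm", "body": {
  "deltas": [10,28,42,-0.02,0,0,1,20,28,42,-0.02,0,0,1,30,24,38,0,0,0,1,40,2,2,0,0,0,1]
}}

```text
t: 2.05
eef_pos: [524.6, -157.8, 305.5]
tcp_rot: [1.529, 1.558, -0.172]
ft_force: [0.7, 0.5, -0.1]
opening: 1.001
```

```bash
python3 - <<'E'
from m import *
togo([519.3,-149.9,200],82.8-180)
E
```

```text
t 2.05 pos [ 524.6 -157.8  305.5] u,v -243.9 -10.5 F [ 0.7  0.5 -0.1] open 1.0
joints [-0.41  0.51  1.86  0.    0.77 -0.29]  toolz deg -97.47
shift tool [105.4  -7.6  -7.2] rotvec [-0.005  0.001 -0.013]
```

Emit:
{"method": "jog_arm", "body": {
  "deltas": [40,-4,-3,0,0,-0.006,1,40,-4,-3,0,0,-0.006,1,20,0,0,0,0,0,1,4,0,0,0,0,0,1]
}}

```text
t: 2.55
eef_pos: [517.8, -151.9, 195.8]
tcp_rot: [-1.719, 1.568, 2.86]
ft_force: [-0.7, 0.4, 0.5]
opening: 1.0
```

```bash
python3 - <<'E'
from m import *
togo([519.3,-149.9,198],82.8-180)
c=cam("top"); cv2.imwrite("pics/a1.png",cv2.resize(c["im"][110:250,230:390,::-1],None,fx=5,fy=5,interpolation=cv2.INTER_CUBIC)[:600])
c=cam("scene"); save(c,"a1s.png",1.25)
E
```

```text
t 2.55 pos [ 517.8 -151.9  195.8] u,v -239.5 -2.7 F [-0.7  0.4  0.5] open 1.0
joints [-0.41  0.68  1.94 -0.    0.53 -0.27]  toolz deg -97.59
shift tool [-2.2  1.2 -2.2] rotvec [-0.007 -0.     0.002]
```

View pics/a1s.png

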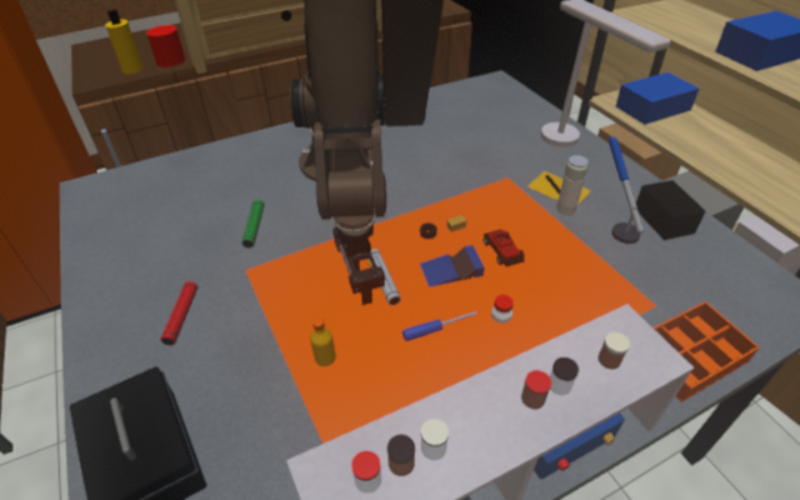

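View pics/a1.png

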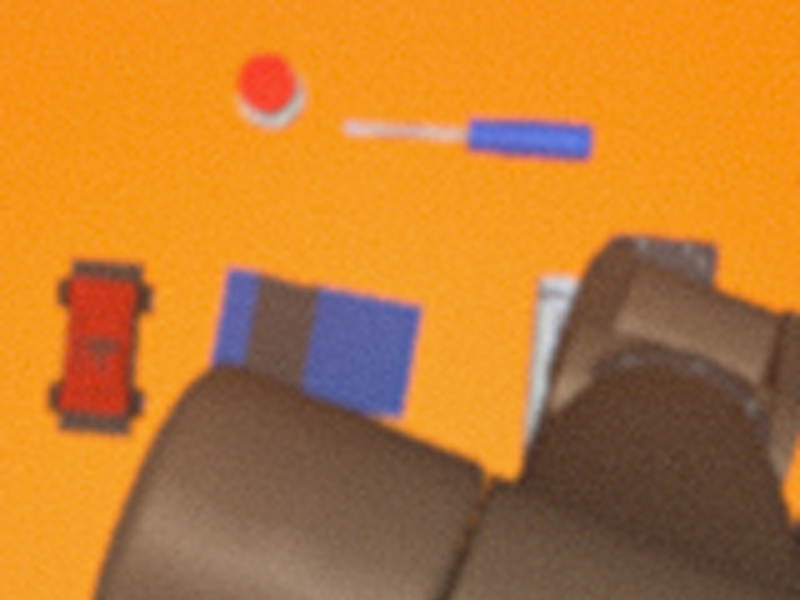

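Emit:
{"method": "jog_arm", "body": {
  "deltas": [-1,0,-7,0,0,0,1,-1,0,-7,0,0,0,1,0,0,-6,0,0,0,1,0,0,-5,0,0,0,1,0,0,-5,0,0,0,1,0,0,-5,0,0,0,1,0,0,-5,0,0,0,1,0,0,-5,0,0,0,1]
}}

```text
t: 3.65
eef_pos: [524.8, -104.2, 201.9]
tcp_rot: [1.25, 1.567, -0.453]
ft_force: [-0.0, -0.3, 0.2]
opening: 0.998
```

```bash
python3 - <<'E'
from m import *
st()
c=cam("scene"); cv2.imwrite("pics/b1s.png",cv2.resize(c["im"][150:270,260:420,::-1],None,fx=5,fy=5,interpolation=cv2.INTER_CUBIC)[:600])
E
```

```text
t 3.65 pos [ 524.8 -104.2  201.9] u,v -191.3 -0.4 F [-0.  -0.3  0.2] open 1.0
joints [-0.32  0.66  1.95 -0.    0.53 -0.19]  toolz deg -97.57
```

View pics/b1s.png

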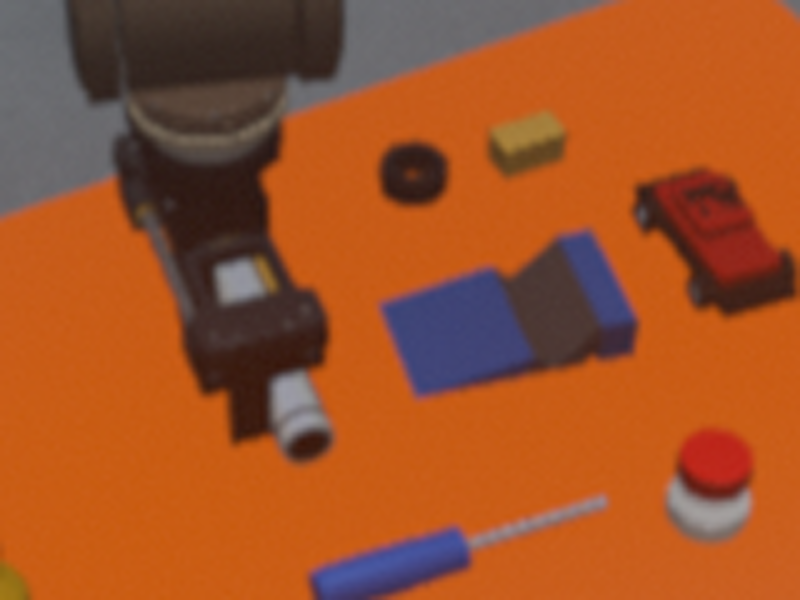

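The tube is rolling on both fingers; its near end is at (303,440). I'll continue and turn 3.5° to square it to the block.

Emit:
{"method": "jog_arm", "body": {
  "deltas": [1,0.4,-7,0.006,0,0,1,1,0.4,-7,0.006,0,0,1,1,0.3,-7,0.006,0,0,1,0,0.3,-7,0.006,0,0,1,0,0.2,-7,0.006,0,0,1,0,0.2,-7,0.006,0,0,1,0,0.2,-7,0.006,0,0,1,0,0.1,-7,0.006,0,0,1,0,0.1,-7,0.006,0,0,1,0,0,-6,0.006,0,0,1]
}}

```text
t: 4.95
eef_pos: [538.9, -31.4, 198.6]
tcp_rot: [1.294, 1.567, -0.473]
ft_force: [-0.2, -1.2, 1.0]
opening: 1.003
```

```bash
python3 - <<'E'
from m import *
st()
c=cam("scene"); cv2.imwrite("pics/b2s.png",cv2.resize(c["im"][150:270,260:420,::-1],None,fx=5,fy=5,interpolation=cv2.INTER_CUBIC)[:600])
E
```

```text
t 4.95 pos [538.9 -31.4 198.6] u,v -117.1 -0.3 F [-0.2 -1.2  1. ] open 1.0
joints [-0.18  0.67  1.94 -0.    0.53  0.02]  toolz deg -101.24
```

View pics/b2s.png

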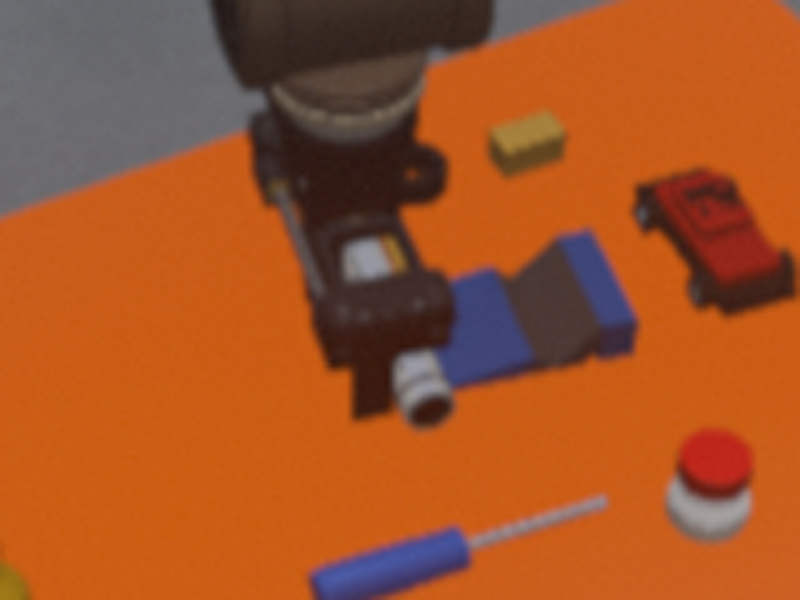

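Square and at the ramp foot, with both fingers outside the block. Next is up the ramp.

Emit:
{"method": "jog_arm", "body": {
  "deltas": [0.3,0,-6,0,0,0,1,0,0,-6,0,0,0,1,0,0,-6,0,0,0,1,0,0,-6,0,0,0,1,0,0,-6,0,0,0,1,0,0,-6,0,0,0,1,0,0,-6,0,0,0,1,0,0,-5,0,0,0,1,0,0,-5,0,0,0,1]
}}

```text
t: 6.12
eef_pos: [549.8, 23.2, 198.4]
tcp_rot: [1.239, 1.567, -0.528]
ft_force: [-1.6, -3.1, 1.7]
opening: 1.0
```

```bash
python3 - <<'E'
from m import *
st()
c=cam("scene"); cv2.imwrite("pics/b3s.png",cv2.resize(c["im"][150:270,260:420,::-1],None,fx=5,fy=5,interpolation=cv2.INTER_CUBIC)[:600])
E
```

```text
t 6.125 pos [549.8  23.2 198.4] u,v -61.5 -0.4 F [-1.6 -3.1  1.7] open 1.0
joints [-0.08  0.68  1.91 -0.    0.54  0.12]  toolz deg -101.25
```

View pics/b3s.png

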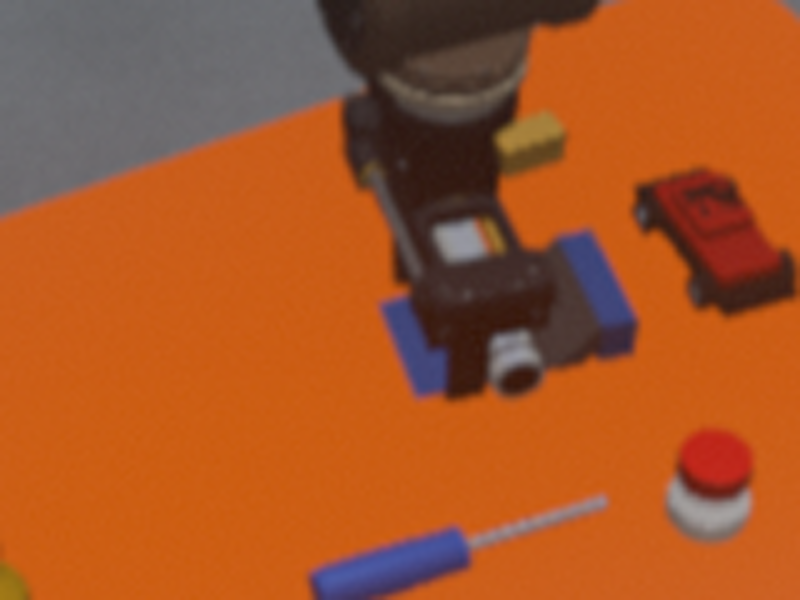

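Tube near the top of the ramp, near end (515,372). Slowly over the edge now.

Emit:
{"method": "jog_arm", "body": {
  "deltas": [0,0,-4,0,0,0,1,0,0,-4,0,0,0,1,0,0,-4,0,0,0,1,0,0,-4,0,0,0,1,0,0,-3,0,0,0,1,0,0,-3,0,0,0,1,0,0,-3,0,0,0,1,0,0,-2,0,0,0,1,0,0,0,0,0,0,1]
}}

```text
t: 7.3
eef_pos: [555.5, 52.4, 198.1]
tcp_rot: [1.363, 1.567, -0.404]
ft_force: [-0.2, -0.1, 0.1]
opening: 1.002
```

```bash
python3 - <<'E'
from m import *
st()
c=cam("scene"); cv2.imwrite("pics/b4s.png",cv2.resize(c["im"][150:270,260:420,::-1],None,fx=5,fy=5,interpolation=cv2.INTER_CUBIC)[:600])
E
```

```text
t 7.3 pos [555.5  52.4 198.1] u,v -31.8 -0.4 F [-0.2 -0.1  0.1] open 1.0
joints [-0.02  0.69  1.89 -0.    0.56  0.17]  toolz deg -101.25
```

View pics/b4s.png

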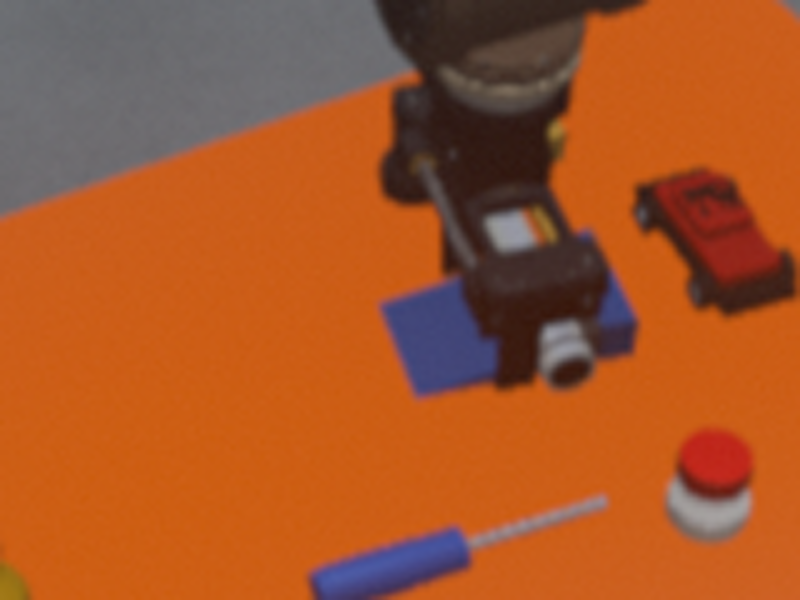

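The force is back to zero and the tube appears to have dropped in. I'll back off, lift and look.

Emit:
{"method": "jog_arm", "body": {
  "deltas": [0,0,10,0,0,0,1,0,0,15,0,0,0,1,0,0,20,0,0,0,1,-30,0,10,0,0,0,1,-45,0,10,0,0,0,1,-45,0,30,0,0,0,1,-30,0,50,0,0,0,1,0,0,55,0,0,0,1,0,0,55,0,0,0,1,0,0,40,0,0,0,1]
}}

```text
t: 8.6
eef_pos: [491.7, -252.0, 353.8]
tcp_rot: [0.933, 1.566, -0.835]
ft_force: [0.5, -0.1, -0.1]
opening: 1.001
```

```bash
python3 - <<'E'
from m import *
st()
c=cam("scene"); cv2.imwrite("pics/c1s.png",cv2.resize(c["im"][150:270,260:420,::-1],None,fx=5,fy=5,interpolation=cv2.INTER_CUBIC)[:600])
c=cam("top"); cv2.imwrite("pics/c1.png",cv2.resize(c["im"][110:230,230:390,::-1],None,fx=5,fy=5,interpolation=cv2.INTER_CUBIC)[:600])
E
```

```text
t 8.6 pos [ 491.7 -252.   353.8] u,v -342.7 3.6 F [ 0.5 -0.1 -0.1] open 1.0
joints [-0.59  0.45  1.8  -0.    0.89 -0.39]  toolz deg -101.31
```

View pics/c1s.png

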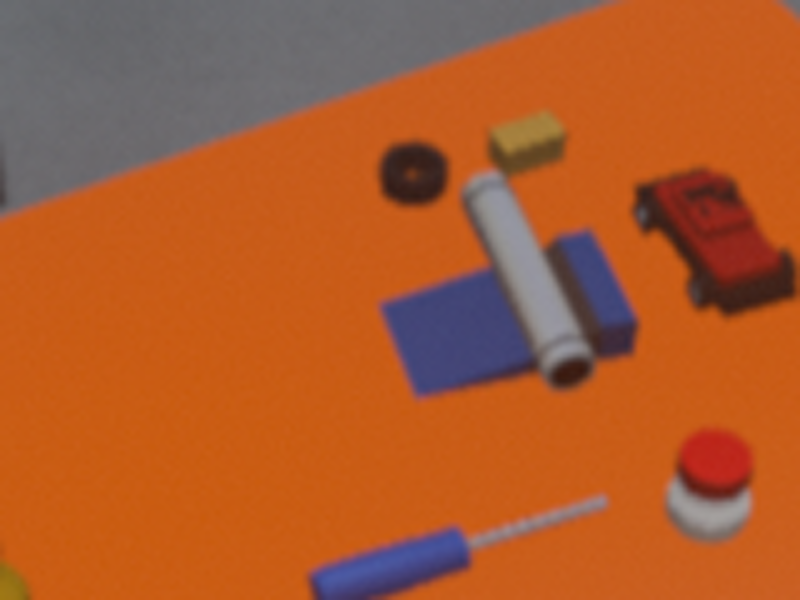

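View pics/c1.png

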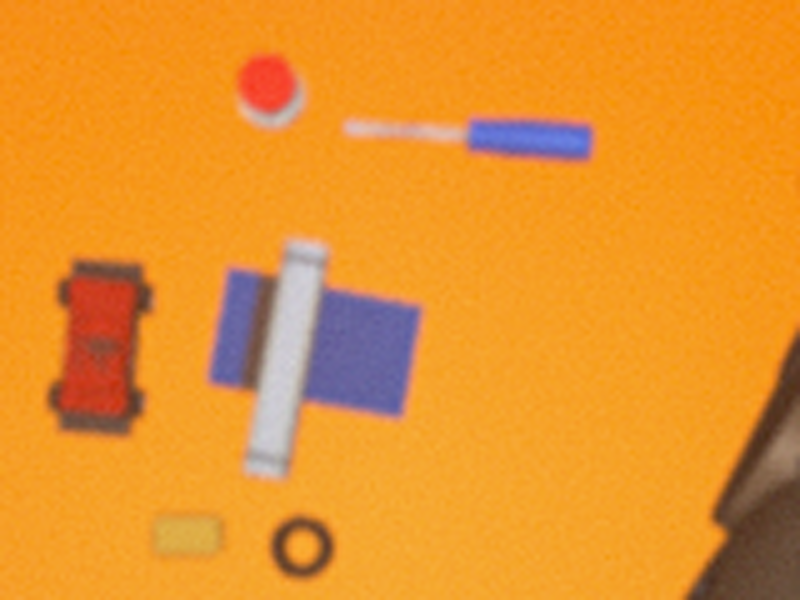

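```bash
python3 - <<'E'
from m import *
for _ in range(2):
  c=cam("top"); im=c["im"]; hsv=cv2.cvtColor(im,cv2.COLOR_RGB2HSV)
  m=((hsv[...,1]<70)&(hsv[...,2]>130)).astype(np.uint8); m[:150]=0;m[215:]=0;m[:,270:][:,40:]=0;m[:,:270]=0
  k=max(cv2.findContours(m,0,1)[0],key=cv2.contourArea); r=cv2.minAreaRect(k); print(r)
  for z in(24.6,31):
    P=plane(c,axis(r),z); print(z,*show(P)); d=P.mean(0)[:2]-O; print(d@U,d@V)
s=cam("scene"); W=lambda u,v,z: np.r_[O+u*U+v*V,z]
v0=d@V
for u,z in((0,24.6),(-13,31),(-16,31)): print(u,((proj(s,[W(u,v0-80,z),W(u,v0+80,z)])-[260,150]+.4)*5).round().tolist())
E
```

```text
((286.9152526855469, 181.45599365234375), (11.442054748535156, 47.06528854370117), 13.392496109008789)
24.6 ends [[469.5, 105.5], [624.0, 64.5]] mid [546.7  85. ] len 159.8 dir deg -14.87
-1.4147183977480433 14.460306045742481
31 ends [[469.3, 104.9], [623.0, 64.1]] mid [546.2  84.5] len 159.0 dir deg -14.87
-2.0231877024081735 14.911841217252821
((286.883056640625, 181.5911865234375), (11.442054748535156, 46.78734588623047), 13.392496109008789)
24.6 ends [[469.5, 105.5], [623.0, 64.7]] mid [546.3  85.1] len 158.8 dir deg -14.87
-1.3836204171815123 14.933214863540181
31 ends [[469.3, 104.9], [622.1, 64.3]] mid [545.7  84.6] len 158.1 dir deg -14.87
-1.9922361157562731 15.382523814189232
0 [[577.0, 373.0], [486.0, 192.0]]
-13 [[556.0, 370.0], [466.0, 189.0]]
-16 [[551.0, 371.0], [462.0, 190.0]]
```

```bash
python3 - <<'E'
from m import *
c=cam("top"); im=c["im"].astype(float)
sat=im[...,0]-im[...,2]  # R-B: orange high, tube ~0, blue negative
# tube: brightness in blue channel & low |R-B|; rows sub-pixel extents at overhanging ends (orange background)
L=[]
for r in list(range(161,166))+list(range(193,203)):
    row=sat[r,265:315]; b=row.max()*.9; th=np.percentile(row,90)/2
    i=np.where(row<th)[0]; i=i[(i>5)]
    if len(i)<3: continue
    a,e=i[0],i[-1]
    x0=a-1+(row[a-1]-th)/(row[a-1]-row[a]); x1=e+(th-row[e])/(row[e+1]-row[e])
    L.append((265+(x0+x1)/2,r,x1-x0))
L=np.array(L); print(L.round(2).tolist())
g=np.polyfit(L[:,1],L[:,0],1)
for z in (24.6,): print(*show(plane(c,[(np.polyval(g,r),r) for r in(158.5,205)],z)))
cv2.imwrite("pics/d1.png",cv2.resize(c["im"][150:212,260:330,::-1],None,fx=9,fy=9,interpolation=cv2.INTER_CUBIC))
s=cam("scene");cv2.imwrite("pics/d1s.png",cv2.resize(s["im"][178:236,335:400,::-1],None,fx=10,fy=10,interpolation=cv2.INTER_CUBIC))
E
```

```text
[[290.68, 161.0, 9.08], [290.38, 162.0, 9.24], [285.34, 163.0, 18.9], [284.7, 164.0, 19.98], [284.55, 165.0, 20.14], [294.86, 193.0, 29.68], [284.48, 194.0, 9.32], [284.27, 195.0, 9.22], [284.09, 196.0, 9.17], [283.88, 197.0, 9.21], [283.7, 198.0, 9.19], [283.56, 199.0, 9.23], [283.38, 200.0, 9.22], [283.14, 201.0, 9.18], [282.92, 202.0, 9.21]]
ends [[467.1, 97.0], [624.6, 79.6]] mid [545.8  88.3] len 158.5 dir deg -6.32
```

View pics/d1.png

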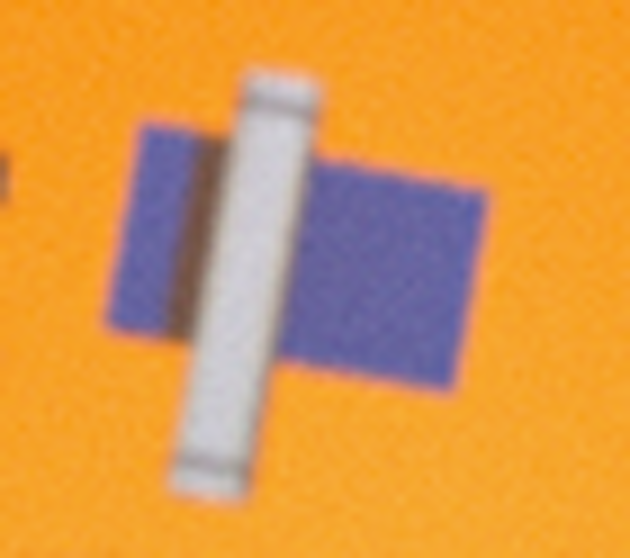

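View pics/d1s.png

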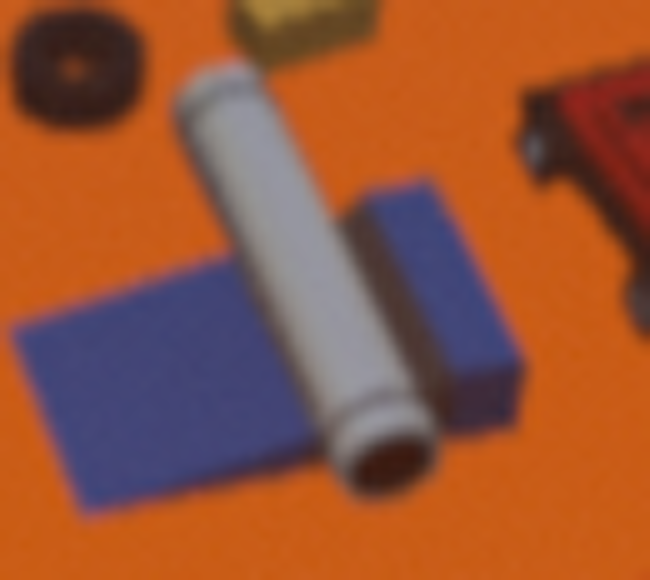

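The tube lies in the groove. There is a dark gap of about 13 mm to the jaw (12 mm expected when seated), and no groove shows on the ramp side. It sits within about 1° of square and sticks out roughly 25 mm and 55 mm. The other objects haven't moved and the hand is clear.

```bash
python3 - <<'E'
from m import *
st(); print(env.job_done())
E
```

```text
t 8.95 pos [ 493.1 -248.4  353.5] u,v -338.9 2.9 F [-0.6  0.1 -0.9] open 1.0
joints [-0.59  0.45  1.8  -0.    0.89 -0.39]  toolz deg -101.17
the job is handed in; nothing more can be done
None
```

The aluminium tube is lying in the V-block groove, and I handed the job in at about 9 s of the 42 s allowed. I pushed it by its side with both open fingertips, one on each side of the block. I turned it about 3.5° on the way to square it, then rolled it up the ramp and over the edge. It was never gripped. I then backed the hand off and lifted it well clear.

**Final checks:**
- **Seated:** the tube's axis measured within about 1.5 mm of the groove line in the top view. The gap to the far jaw was about 13 mm, against 12 mm expected when seated.
- **Sticking out:** about 25 mm at one end and 55 mm at the other, because it sits about 15 mm off the middle of the block.
- **At rest:** it looked the same in repeated pictures, and no other object had visibly moved.
- **Force:** the highest wrist force in my readings was about 4 N. I only read it at the end of each move.

**Where checks disagreed:**
- **Squareness:** two automatic angle fits were thrown off by groove and block pixels and gave about 4–5° off either way. Fitting only the overhanging ends by hand put the tube within about 1° of square.
- **Scene camera:** it showed one end about 5 mm from where I expected a seated tube, though the gap and axis checks say it is seated.

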